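Reorder the tee and the elbow at the fittings counter

ROBOT

A 6-joint arm with a two-finger parallel gripper is mounted at the origin on the work surface. World frame = base frame: x ahead of the robot, y to its left, z up, the work surface at z = 0. Lengths are in mm, angles in degrees, forces in N, time in s.
With the tool pointing down it reaches from about 300 to 850 mm from the base axis. Payload 4.2 kg.
Tool frame: the origin (TCP) lies midway between the tips of the shut fingers; the grasp point (between the pads) lies 19 mm behind it (env.grip_point_offset is the distance from the TCP to the grasp point, in mm); z points along the fingers, x is the direction in which the jaws open and shut, and the axes are right-handed (so a half turn about z gives the same grasp; the last joint's range is limited). The gripper opens to 91 mm and grips with 3 to 60 N. Pads are 32 mm wide; open, the fingers measure 118 mm over their backs; the gripper's body (76 mm by 178 mm) begins 60 mm behind the grasp point.
Start: joints at [65.031, 18.312, 89.639, -0, 72.044, -1.146], TCP at [232.259, 526.022, 213.976] pointing down, gripper open.
Joint ranges: [-177.97, 177.97], [-48.28, 115.42], [12.27, 149.76], [-77.06, 257.06], [2.81, 150.46], [-146.56, 146.56]. Speed limits (degrees/s): [147.25, 147.25, 180, 180, 180, 180].

INTERFACE

Orientations are given as [roll, pitch, yaw] about the fixed x, y, z axes, in that order (R = Rz(yaw) Ry(pitch) Rx(roll)).
In Python, from workcell import env gives the robot as it stands.
- The arm moves only by the shell command python3 -m pendant 'ROWS' [FORCE]. ROWS is JSON, a list of rows, each an object with "xyz": the shift along the tool's x, y, z in m, a list of three; "roll": the turn about the tool's z in degrees; "jaw": the closure, from 0 (fully open) to 1 (shut). A call has exactly 8 rows; each row is the pose to reach, as a shift and turn from the pose commanded when the call began, along the tool's axes at that moment; what a row does not reach only later rows make up. A row lasts 1/8 s, in which the tool goes at most 62.5 mm and 10.7 degrees, less where a joint would pass 70% of its speed; a pose out of reach is approached as far as the arm can. A call with a gripper value outside its range is refused whole. The fingers move at their own pace and stop on an object; FORCE is the grip in N (left out, the last holds). Time passes only in rows, so rows that repeat a pose let the fingers close, or fill a call up. It gives the time, the measured TCP pose, the force and the opening at its end, in the units of the state.
- env.state(): the state, without advancing time (a new reading comes with each control period).
- env.grab_frame(name): name is "scene" or "top"; returns (picture, depth): 384x512x3 uint8, blue, green, red; 384x512 float32, mm along the optical axis (not along the pixel's ray), 0 where there is no reading.
- env.camera_params(name): a dict with "camera_matrix" (3x3 intrinsics, pixels), "D" ([k1, k2, p1, p2, k3] as OpenCV has them; the pictures are not rectified), "cam_to_world" (4x4, takes a point from camera to world coordinates). Camera axes: x right, y up, looking along -z (the intrinsics and any distortion apply to the point x, -y, -z); pixel columns grow to the right and rows downward; lengths in mm; the calibration is good to about 2 mm. A picture is of the moment at which its call begins. camera_params takes no time and is no camera call.
- env.job_done(): hands the job in, once; it reports no verdict.
The state is a dict: "time_s": time; "qpos": joint angles; "qvel": joint speeds; "effort": joint torques, N m; "ee_pos": TCP position; "ee_rot": TCP orientation; "force": force on the tool from outside, world axes, zero at the start; "torque": the same for the moment, N m; "gripper_width": finger opening in mm.
Only numpy, scipy, OpenCV 4.12 (cv2) and the standard library are available. Lean on these libraries where they do the work, as an engineer would, in place of code of your own. Each camera call takes 0.05 s, during which the arm holds its last target. There are 200 camera calls.

TASK

Four stock bins on the fittings counter are down to their last piece, and each has a reorder button in front of it. With the fingertips, gently press the button of the bin with the T-shaped pipe tee fully down and let it spring back up, then do the same with the button of the bin with the L-shaped elbow. Do not press the buttons of the flange and the ball valve, leave all the fittings and the other loose things where they are, and finish clear of everything.

Things in the scene. Friction and masses are not known exactly. Their poses are not given: they have to be found in the camera images.
- tee_bin: fixed blue stock bin holding the tee; all four bins are alike: 150 mm deep (x), 105 mm wide (y), 60 mm high, floor 4 mm, low 28 mm lip in front. Origin under the middle of the bin, x axis from its front to its back. In front of the lip, centred 104 mm from the origin along the bin's -x, a grey stub 50 x 50 mm and 26 mm high carries the bin's reorder button
- tee_button_top (a point): centre of the top face of the button of the tee bin, 50 mm above the counter when up. A round white cap 32 mm across in a black housing 48 mm across whose rim is 38 mm above the counter; it is pressed straight down. This point goes down with the cap
- tee_button (a joint): travel of that button in m: 0 up, 0.008 fully down. A spring button: about 1.5 N starts it, about 5 N brings it fully down, and it springs back when let go
- tee: the T-shaped bronze pipe fitting: a straight run 80 mm long with a third leg out of its middle, lying flat, three collared mouths 42 mm across, 42 mm high; loose in its bin, origin at its underside; leave it alone
- elbow_bin: fixed blue stock bin holding the elbow; all four bins are alike: 150 mm deep (x), 105 mm wide (y), 60 mm high, floor 4 mm, low 28 mm lip in front. Origin under the middle of the bin, x axis from its front to its back. In front of the lip, centred 104 mm from the origin along the bin's -x, a grey stub 50 x 50 mm and 26 mm high carries the bin's reorder button
- elbow_button_top (a point): centre of the top face of the button of the elbow bin, 50 mm above the counter when up. A round white cap 32 mm across in a black housing 48 mm across whose rim is 38 mm above the counter; it is pressed straight down. This point goes down with the cap
- elbow_button (a joint): travel of that button in m: 0 up, 0.008 fully down. A spring button: about 1.5 N starts it, about 5 N brings it fully down, and it springs back when let go
- elbow: the L-shaped bronze pipe fitting: two legs at a right angle, each 48 mm from the corner, lying flat, collared mouths 42 mm across, 42 mm high; loose in its bin, origin at its underside; leave it alone
- flange_bin: fixed blue stock bin holding the flange; all four bins are alike: 150 mm deep (x), 105 mm wide (y), 60 mm high, floor 4 mm, low 28 mm lip in front. Origin under the middle of the bin, x axis from its front to its back. In front of the lip, centred 104 mm from the origin along the bin's -x, a grey stub 50 x 50 mm and 26 mm high carries the bin's reorder button
- flange_button_top (a point): centre of the top face of the button of the flange bin, 50 mm above the counter when up. A round white cap 32 mm across in a black housing 48 mm across whose rim is 38 mm above the counter; it is pressed straight down. This point goes down with the cap
- flange_button (a joint): travel of that button in m: 0 up, 0.008 fully down. A spring button: about 1.5 N starts it, about 5 N brings it fully down, and it springs back when let go
- flange: a bronze flange: a square plate 66 x 66 x 8 mm with one short round tail standing up from it, 50 mm high; loose in its bin, origin at its underside; leave it alone
- valve_bin: fixed blue stock bin holding the valve; all four bins are alike: 150 mm deep (x), 105 mm wide (y), 60 mm high, floor 4 mm, low 28 mm lip in front. Origin under the middle of the bin, x axis from its front to its back. In front of the lip, centred 104 mm from the origin along the bin's -x, a grey stub 50 x 50 mm and 26 mm high carries the bin's reorder button
- valve_button_top (a point): centre of the top face of the button of the valve bin, 50 mm above the counter when up. A round white cap 32 mm across in a black housing 48 mm across whose rim is 38 mm above the counter; it is pressed straight down. This point goes down with the cap
- valve_button (a joint): travel of that button in m: 0 up, 0.008 fully down. A spring button: about 1.5 N starts it, about 5 N brings it fully down, and it springs back when let go
- valve: a bronze ball valve: a straight body 70 mm long with a steel lever bar 85 mm long on top, 59 mm high; loose in its bin, origin at its underside; leave it alone
- coupling: loose bronze tube 30 mm across, 36 mm high, standing on the counter next to the tee bin's button (centre 61 mm to the -y side of the button, along the bin's y); origin at its underside; a bystander
- reducer: loose bronze stepped fitting 30 mm across, 38 mm high, standing next to the elbow bin's button in the same way; origin at its underside; a bystander
- plug: loose bronze plug 30 mm across, 28 mm high, standing next to the flange bin's button in the same way; origin at its underside; a bystander
- sealant: loose closed bottle 44 mm across, 100 mm high, at the left of the counter; origin at its underside; a bystander
- tape_roll: loose white roll 60 mm across, 20 mm high, lying flat behind the bins; origin at its underside; a bystander
- wrench: loose steel wrench 180 mm long lying at the right of the counter; origin at its underside; a bystander

How it is judged (in metres and radians):
On the way, in this order (a step that is already met when the one before it is completed fails the run):
1. the tee bin's button is pressed down by the fingers (more than 6 of its 8 mm) (value of joint tee_button above 0.006 m and contact force between the fingers and tee_bin above 0.5 N and value of joint elbow_button below 0.002 m), for 0.05 s.
2. the tee bin's button is let go and back up (value of joint tee_button below 0.001 m and contact force between the fingers and tee_bin below 0.2 N), for 0.05 s.
3. the elbow bin's button is pressed down by the fingers (more than 6 of its 8 mm) (value of joint elbow_button above 0.006 m and contact force between the fingers and elbow_bin above 0.5 N), for 0.05 s.
At the end, for the whole second after the job is handed in: All four buttons are back up (within 1 mm), and every fitting and loose thing is at rest within 15 mm of where it began (value of joint each of tee_button, elbow_button, flange_button, valve_button below 0.001 m and distance of each of tee, elbow, flange, valve, coupling, reducer, plug, sealant, tape_roll, wrench from where it was at the start of the episode below 0.015 m and linear speed of each of tee, elbow, flange, valve, coupling, reducer, plug, sealant, tape_roll, wrench below 0.02 m/s); the robot touches nothing.
It fails at once if the button of the flange or of the ball valve is pressed (more than 2.5 mm) (value of joint any of flange_button, valve_button above 0.0025 m).
It fails at once if a fitting or another loose thing is lifted or moved by more than 15 mm (distance of any of tee, elbow, flange, valve, coupling, reducer, plug, sealant, tape_roll, wrench from where it was at the start of the episode above 0.015 m).
It fails at once if a bin or its button is pushed with more than 30 N (contact force between any of the arm, the fingers and tee_bin above 30 N or contact force between any of the arm, the fingers and elbow_bin above 30 N or contact force between any of the arm, the fingers and flange_bin above 30 N or contact force between any of the arm, the fingers and valve_bin above 30 N).
It also fails if it takes over 38 s, if anything falls off the work surface, if the arm or the gripper's body presses on something with over 40 N, if the wrist force passes 120 N, or if a joint passes its speed limit or range.

## Working session

There is one attempt and no reset: what is moved stays moved. The work goes in short steps, Python scripts to look and compute and a shell command to move; the robot and the scene stay as the last step left them, time stands still between calls to the robot, and variables do not carry over. Pictures are saved under pics/ and viewed, about 8 in all and at most 12, crops included, and the job is handed in when it is done.

```bash
mkdir -p pics; cat > h.py <<'E'
import numpy as np, cv2
from workcell import env
def world(name, depth):
    p=env.camera_params(name); K=np.array(p["camera_matrix"],float); D=np.array(p["D"],float); T=np.array(p["cam_to_world"],float)
    h,w=depth.shape; u,v=np.meshgrid(np.arange(w),np.arange(h))
    n=cv2.undistortPoints(np.stack([u,v],-1).reshape(-1,1,2).astype(np.float64),K,D).reshape(h,w,2)
    c=np.stack([n[...,0]*depth,-n[...,1]*depth,-depth],-1)
    return c@T[:3,:3].T+T[:3,3]
E
python3 - <<'E'
from h import *
for n in("top","scene"):
    im,d=env.grab_frame(n); np.savez(f"{n}.npz",im=im,d=d)
    cv2.imwrite(f"pics/{n}0.png",cv2.resize(im,(800,600)))
    print(n,np.round(world(n,d)[::96,::128],0).tolist())
print(env.state())
E
```

```text
top [[[1809.0, 1487.0, -747.0], [1451.0, 559.0, -239.0], [1452.0, 21.0, -222.0], [1454.0, -506.0, -201.0]], [[1224.0, 1392.0, -748.0], [915.0, 434.0, 3.0], [896.0, 11.0, 70.0], [913.0, -396.0, 58.0]], [[702.0, 1314.0, -753.0], [595.0, 408.0, -3.0], [603.0, 3.0, 7.0], [613.0, -401.0, 4.0]], [[226.0, 1241.0, -749.0], [302.0, 381.0, 2.0], [311.0, -3.0, 1.0], [319.0, -391.0, -0.0]]]
scene [[[475.0, -1319.0, 252.0], [-813.0, -2112.0, -372.0], [-781.0, -953.0, -78.0], [-649.0, -159.0, 156.0]], [[654.0, -1291.0, -79.0], [-135.0, -1489.0, -587.0], [126.0, -339.0, 2.0], [-173.0, 81.0, -2.0]], [[768.0, -1591.0, -749.0], [792.0, -376.0, -2.0], [590.0, -25.0, 33.0], [332.0, 292.0, -0.0]], [[1129.0, -1057.0, -751.0], [808.0, -574.0, -742.0], [854.0, 154.0, 6.0], [661.0, 429.0, 1.0]]]
{'time_s': 0.1, 'qpos': array([ 6.50318800e+01,  1.83478174e+01,  8.96992080e+01, -6.70265137e-04,
        7.20434610e+01, -1.14772719e+00]), 'qvel': array([-0.03429874,  0.02123513, -0.2181214 , -0.01459156,  0.05986268,
        0.07694291]), 'effort': array([ 2.15462974e-04, -4.13331020e+01, -2.32510471e+01,  7.27938535e-02,
        4.22184798e-02, -2.51895239e-05]), 'ee_pos': array([232.05610586, 525.60469406, 213.20737052]), 'ee_rot': array([-1.79998825e+02,  9.04811081e-02,  6.61798153e+01]), 'force': array([-0.21897838,  0.71341671, -0.41573265]), 'torque': array([-0.06456618,  0.0264375 ,  0.00687144]), 'gripper_width': 91.25873991936518}
```

View pics/top0.png

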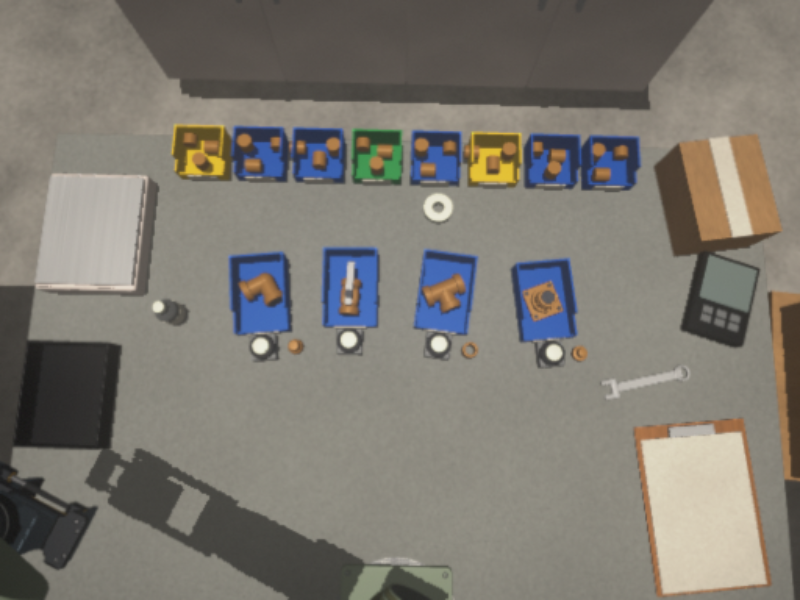

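View pics/scene0.png

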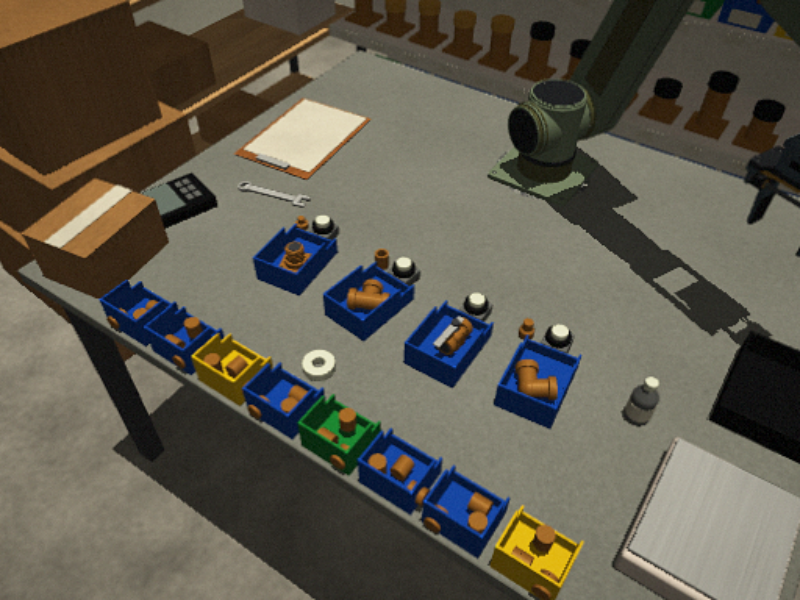

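The top view shows the elbow bin at the left with its button at (262,346), then valve (349,340), tee with its button at (439,344), and flange (552,352). The scene view shows the same order. Next I'll measure the caps.

```bash
python3 - <<'E'
from h import *
for n,seeds in(("top",{"elbow":(262,346),"valve":(349,340),"tee":(439,344),"flange":(552,352)}),("scene",{"elbow":(560,336),"valve":(477,303),"tee":(403,267),"flange":(323,225)})):
    z=np.load(n+".npz"); W=world(n,z["d"]); g=z["im"].min(-1)
    for k,(u,v) in seeds.items():
        u=int(u/1.5625);v=int(v/1.5625); m=np.zeros(g.shape,bool); m[v-12:v+13,u-12:u+13]=1
        m&=(g>140)&(W[...,2]>43)&(W[...,2]<60); P=W[m]
        if len(P): 
            c,r=cv2.minEnclosingCircle(P[:,:2].astype(np.float32)); print(n,k,len(P),P.mean(0).round(1),"circ",np.round(c,1),round(r,1),"zmed",np.median(P[:,2]).round(1))
        else: print(n,k,"none")
s=env.state(); from scipy.spatial.transform import Rotation as R
print(R.from_euler("xyz",s["ee_rot"],degrees=True).as_matrix().round(3))
E
```

```text
top elbow 83 [501.3 269.1  49.8] circ [501.2 269.3] 15.3 zmed 50.0
top valve 82 [517.3 101.9  49.6] circ [517.7 102.1] 15.2 zmed 49.5
top tee 83 [513.4 -71.1  49.9] circ [513.6 -71.3] 15.0 zmed 50.2
top flange 83 [ 501.7 -291.5   49.3] circ [ 502. -292.] 15.6 zmed 49.2
scene elbow 66 [499.6 270.6  50.9] circ [499.2 270.4] 15.8 zmed 50.8
scene valve 58 [517.8 103.4  51.2] circ [543.7 100.6] 43.5 zmed 50.9
scene tee 49 [511.6 -70.3  51. ] circ [511.7 -70.9] 14.6 zmed 51.6
scene flange 41 [ 499.8 -290.    51. ] circ [ 499.6 -291.7] 16.4 zmed 50.6
[[ 0.404  0.915 -0.001]
 [ 0.915 -0.404 -0.001]
 [-0.002 -0.    -1.   ]]
```

Both cameras agree to within 2 mm: tee cap (513,-71,50), elbow cap (500.5,269.5,50). I'll move over the tee button at height with the jaws shut. That is a tool shift of about (-433, 498) mm, done in two calls.

```bash
python3 -m pendant '[{"xyz":[-0.02,0.023,0],"roll":0,"jaw":1},{"xyz":[-0.05,0.058,0],"roll":0,"jaw":1},{"xyz":[-0.08,0.092,0],"roll":0,"jaw":1},{"xyz":[-0.11,0.127,0],"roll":0,"jaw":1},{"xyz":[-0.14,0.161,0],"roll":0,"jaw":1},{"xyz":[-0.17,0.196,0],"roll":0,"jaw":1},{"xyz":[-0.2,0.23,0],"roll":0,"jaw":1},{"xyz":[-0.22,0.253,0],"roll":0,"jaw":1}]' 10
python3 -m pendant '[{"xyz":[-0.03,0.035,0],"roll":0,"jaw":1},{"xyz":[-0.06,0.069,0],"roll":0,"jaw":1},{"xyz":[-0.09,0.104,0],"roll":0,"jaw":1},{"xyz":[-0.12,0.138,0],"roll":0,"jaw":1},{"xyz":[-0.15,0.173,0],"roll":0,"jaw":1},{"xyz":[-0.18,0.207,0],"roll":0,"jaw":1},{"xyz":[-0.2,0.23,0],"roll":0,"jaw":1},{"xyz":[-0.213,0.245,0],"roll":0,"jaw":1}]'
python3 -c "
from h import *
s=env.state();print(s['time_s'],s['qpos'].round(1));from scipy.spatial.transform import Rotation as R
M=R.from_euler('xyz',s['ee_rot'],degrees=True).as_matrix();print((M.T@(np.array([513,-71,60])-s['ee_pos'])).round(1))"
```

```text
time_s: 1.1
ee_pos: [375.1, 220.8, 213.7]
ee_rot: [-180.0, 0.0, 66.1]
force: [0.4, 0.1, -1.0]
gripper_width: 14.0
time_s: 2.1
ee_pos: [513.1, -72.5, 213.5]
ee_rot: [-179.9, 0.0, 66.1]
force: [-0.2, -0.3, 0.1]
gripper_width: 0.6
2.1 [ -9.3  13.2  96.9   0.   69.9 -75.4]
[  1.3  -0.6 153.5]
```

```bash
python3 -m pendant '[{"xyz":[0.001,0,0.02],"roll":0,"jaw":1},{"xyz":[0.001,0,0.05],"roll":0,"jaw":1},{"xyz":[0.001,0,0.08],"roll":0,"jaw":1},{"xyz":[0.001,0,0.11],"roll":0,"jaw":1},{"xyz":[0.001,0,0.135],"roll":0,"jaw":1},{"xyz":[0.001,0,0.15],"roll":0,"jaw":1},{"xyz":[0.001,0,0.15],"roll":0,"jaw":1},{"xyz":[0.001,0,0.15],"roll":0,"jaw":1}]'
python3 - <<'E'
from h import *
im,d=env.grab_frame("top"); a=im[160:280,220:340]
im,d=env.grab_frame("scene"); b=im[110:230,200:320]
cv2.imwrite("pics/near.png",cv2.resize(np.hstack([a,b]),(800,400),interpolation=cv2.INTER_CUBIC)); print(env.state()["ee_pos"],env.state()["force"])
E
```

```text
time_s: 3.1
ee_pos: [514.1, -70.3, 64.8]
ee_rot: [179.9, -0.0, 66.2]
force: [0.3, 0.8, -0.0]
gripper_width: 0.4
[514.09866158 -70.38524217  64.94231714] [0.18581151 0.42943865 0.06343762]
```

View pics/near.png

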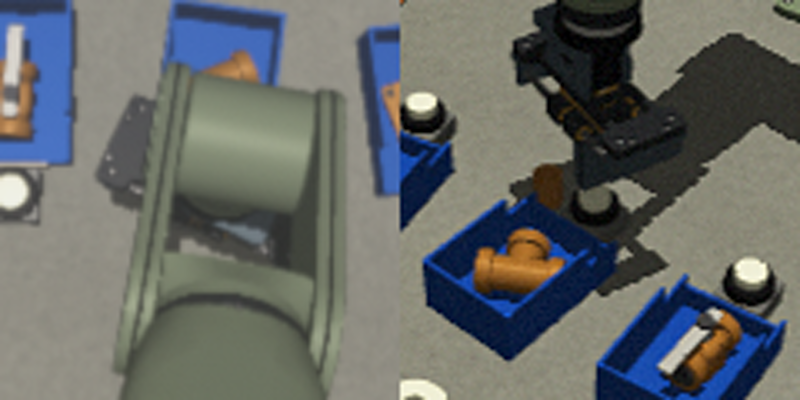

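The crop shows the shut fingers just above the tee button at (595,200), with the tee's bin behind it and the coupling clear to the left. I'll press in small steps.

```bash
python3 -m pendant '[{"xyz":[0,0,0.005],"roll":0,"jaw":1},{"xyz":[0,0,0.01],"roll":0,"jaw":1},{"xyz":[0,0,0.013],"roll":0,"jaw":1},{"xyz":[0,0,0.015],"roll":0,"jaw":1},{"xyz":[0,0,0.017],"roll":0,"jaw":1},{"xyz":[0,0,0.019],"roll":0,"jaw":1},{"xyz":[0,0,0.02],"roll":0,"jaw":1},{"xyz":[0,0,0.02],"roll":0,"jaw":1}]'
```

```text
time_s: 4.2
ee_pos: [513.1, -70.3, 44.0]
ee_rot: [-180.0, 0.0, 66.2]
force: [-1.6, 0.2, 4.7]
gripper_width: 0.4
```

```bash
python3 -m pendant '[{"xyz":[0,0,0.0005],"roll":0,"jaw":1},{"xyz":[0,0,0.001],"roll":0,"jaw":1},{"xyz":[0,0,0.0015],"roll":0,"jaw":1},{"xyz":[0,0,0.002],"roll":0,"jaw":1},{"xyz":[0,0,0.002],"roll":0,"jaw":1},{"xyz":[0,0,0.002],"roll":0,"jaw":1},{"xyz":[0,0,0.002],"roll":0,"jaw":1},{"xyz":[0,0,0.002],"roll":0,"jaw":1}]'
```

```text
time_s: 5.2
ee_pos: [513.2, -70.3, 42.2]
ee_rot: [-180.0, 0.0, 66.2]
force: [-4.0, -0.5, 6.9]
gripper_width: 0.2
```

```bash
python3 -m pendant '[{"xyz":[0,0,0.0005],"roll":0,"jaw":1},{"xyz":[0,0,0.0005],"roll":0,"jaw":1},{"xyz":[0,0,0.001],"roll":0,"jaw":1},{"xyz":[0,0,0.001],"roll":0,"jaw":1},{"xyz":[0,0,0.001],"roll":0,"jaw":1},{"xyz":[0,0,0.001],"roll":0,"jaw":1},{"xyz":[0,0,0.001],"roll":0,"jaw":1},{"xyz":[0,0,0.001],"roll":0,"jaw":1}]'
```

```text
time_s: 6.2
ee_pos: [513.2, -70.3, 42.1]
ee_rot: [180.0, -0.0, 66.2]
force: [-5.6, 1.6, 13.9]
gripper_width: 0.5
```

It bottomed out: 13.9 N with z stopped at 42.1, matching the expected 42. Now I'll release and lift, then travel to above the elbow button (tool shift about 306, -149 mm).

```bash
python3 -m pendant '[{"xyz":[0,0,-0.004],"roll":0,"jaw":1},{"xyz":[0,0,-0.012],"roll":0,"jaw":1},{"xyz":[0,0,-0.025],"roll":0,"jaw":1},{"xyz":[0,0,-0.045],"roll":0,"jaw":1},{"xyz":[0,0,-0.065],"roll":0,"jaw":1},{"xyz":[0,0,-0.085],"roll":0,"jaw":1},{"xyz":[0,0,-0.09],"roll":0,"jaw":1},{"xyz":[0,0,-0.09],"roll":0,"jaw":1}]'
python3 -m pendant '[{"xyz":[0.04,-0.0195,0],"roll":0,"jaw":1},{"xyz":[0.085,-0.0414,0],"roll":0,"jaw":1},{"xyz":[0.13,-0.0633,0],"roll":0,"jaw":1},{"xyz":[0.175,-0.0852,0],"roll":0,"jaw":1},{"xyz":[0.22,-0.107,0],"roll":0,"jaw":1},{"xyz":[0.265,-0.129,0],"roll":0,"jaw":1},{"xyz":[0.295,-0.1435,0],"roll":0,"jaw":1},{"xyz":[0.306,-0.149,0],"roll":0,"jaw":1}]'
python3 - <<'E'
from h import *
from scipy.spatial.transform import Rotation as R
im,d=env.grab_frame("scene"); cv2.imwrite("pics/mid.png",cv2.resize(im,(800,600)))
s=env.state(); M=R.from_euler('xyz',s['ee_rot'],degrees=True).as_matrix();print((M.T@(np.array([500.5,269.5,65])-s['ee_pos'])).round(1))
E
```

```text
time_s: 7.2
ee_pos: [513.5, -70.3, 131.1]
ee_rot: [180.0, -0.0, 66.2]
force: [0.5, -0.2, 1.0]
gripper_width: 0.4
time_s: 8.2
ee_pos: [500.0, 271.1, 129.8]
ee_rot: [-179.9, 0.1, 66.3]
force: [0.5, 0.0, -0.3]
gripper_width: 0.2
[-1.7  1.3 65. ]
```

View pics/mid.png

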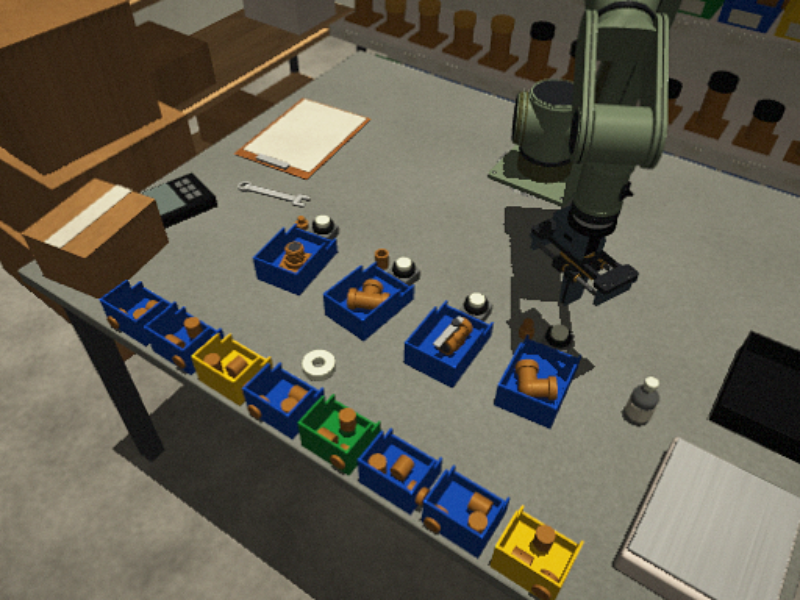

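The picture shows the tee button back up at (403,267) and nothing displaced. The gripper is above the elbow button at (559,336). I'll descend with a small correction and then press.

```bash
python3 -m pendant '[{"xyz":[-0.001,0.001,0.015],"roll":0,"jaw":1},{"xyz":[-0.001,0.001,0.035],"roll":0,"jaw":1},{"xyz":[-0.001,0.001,0.055],"roll":0,"jaw":1},{"xyz":[-0.001,0.001,0.065],"roll":0,"jaw":1},{"xyz":[-0.001,0.001,0.065],"roll":0,"jaw":1},{"xyz":[-0.001,0.001,0.065],"roll":0,"jaw":1},{"xyz":[-0.001,0.001,0.065],"roll":0,"jaw":1},{"xyz":[-0.001,0.001,0.065],"roll":0,"jaw":1}]'
python3 -m pendant '[{"xyz":[0,0,0.005],"roll":0,"jaw":1},{"xyz":[0,0,0.01],"roll":0,"jaw":1},{"xyz":[0,0,0.013],"roll":0,"jaw":1},{"xyz":[0,0,0.015],"roll":0,"jaw":1},{"xyz":[0,0,0.017],"roll":0,"jaw":1},{"xyz":[0,0,0.019],"roll":0,"jaw":1},{"xyz":[0,0,0.02],"roll":0,"jaw":1},{"xyz":[0,0,0.02],"roll":0,"jaw":1}]'
```

```text
time_s: 9.25
ee_pos: [501.4, 268.6, 66.5]
ee_rot: [180.0, -0.1, 66.2]
force: [0.3, -0.1, 0.1]
gripper_width: 0.4
time_s: 10.25
ee_pos: [501.1, 268.4, 46.1]
ee_rot: [-180.0, 0.0, 66.2]
force: [-1.5, -0.1, 3.2]
gripper_width: 0.5
```

```bash
python3 -m pendant '[{"xyz":[0,0,0.001],"roll":0,"jaw":1},{"xyz":[0,0,0.002],"roll":0,"jaw":1},{"xyz":[0,0,0.003],"roll":0,"jaw":1},{"xyz":[0,0,0.0035],"roll":0,"jaw":1},{"xyz":[0,0,0.004],"roll":0,"jaw":1},{"xyz":[0,0,0.004],"roll":0,"jaw":1},{"xyz":[0,0,0.004],"roll":0,"jaw":1},{"xyz":[0,0,0.004],"roll":0,"jaw":1}]'
```

```text
time_s: 11.25
ee_pos: [501.1, 268.5, 42.3]
ee_rot: [-180.0, -0.0, 66.2]
force: [-1.9, -1.5, 5.7]
gripper_width: 0.5
```

```bash
python3 -m pendant '[{"xyz":[0,0,0.0005],"roll":0,"jaw":1},{"xyz":[0,0,0.0005],"roll":0,"jaw":1},{"xyz":[0,0,0.001],"roll":0,"jaw":1},{"xyz":[0,0,0.001],"roll":0,"jaw":1},{"xyz":[0,0,0.001],"roll":0,"jaw":1},{"xyz":[0,0,0.001],"roll":0,"jaw":1},{"xyz":[0,0,0.001],"roll":0,"jaw":1},{"xyz":[0,0,0.001],"roll":0,"jaw":1}]'
```

```text
time_s: 12.25
ee_pos: [501.1, 268.5, 42.2]
ee_rot: [180.0, -0.0, 66.2]
force: [-3.3, -2.4, 12.5]
gripper_width: 0.4
```

It bottomed out at 12.5 N with z stopped at 42.2. I'll lift well clear and check.

```bash
python3 -m pendant '[{"xyz":[0,0,-0.004],"roll":0,"jaw":1},{"xyz":[0,0,-0.012],"roll":0,"jaw":1},{"xyz":[0,0,-0.03],"roll":0,"jaw":1},{"xyz":[0,0,-0.06],"roll":0,"jaw":1},{"xyz":[0,0,-0.095],"roll":0,"jaw":1},{"xyz":[0,0,-0.13],"roll":0,"jaw":1},{"xyz":[0,0,-0.15],"roll":0,"jaw":1},{"xyz":[0,0,-0.16],"roll":0,"jaw":1}]'
python3 -m pendant '[{"xyz":[0,-0.02,0],"roll":0,"jaw":1},{"xyz":[0,-0.05,0],"roll":0,"jaw":1},{"xyz":[0,-0.08,0],"roll":0,"jaw":1},{"xyz":[0,-0.11,0],"roll":0,"jaw":1},{"xyz":[0,-0.14,0],"roll":0,"jaw":1},{"xyz":[0,-0.15,0],"roll":0,"jaw":1},{"xyz":[0,-0.15,0],"roll":0,"jaw":1},{"xyz":[0,-0.15,0],"roll":0,"jaw":1}]'
python3 - <<'E'
from h import *
im,d=env.grab_frame("scene"); cv2.imwrite("pics/end.png",cv2.resize(im,(800,600))); W=world("scene",d)
for k,(u,v) in {"elbow":(560,333),"valve":(477,300),"tee":(403,264),"flange":(323,222)}.items():
    u=int(u/1.5625);v=int(v/1.5625); print(k,np.median(W[v-2:v+3,u-3:u+4,2]).round(1))
o=np.load("scene.npz")["im"]; x=np.abs(im.astype(int)-o).max(-1)>60
print("changed px in bin area",x[130:290,150:325].sum(),x[130:290,150:375].sum())
E
```

```text
time_s: 13.25
ee_pos: [501.8, 268.8, 202.0]
ee_rot: [179.9, -0.1, 66.2]
force: [-0.6, -0.5, -0.4]
gripper_width: 0.6
time_s: 14.25
ee_pos: [364.5, 328.9, 200.7]
ee_rot: [180.0, 0.0, 66.2]
force: [-0.5, -0.2, 0.5]
gripper_width: 0.6
elbow 50.9
valve 50.7
tee 50.5
flange 49.9
changed px in bin area 0 1559
```

View pics/end.png

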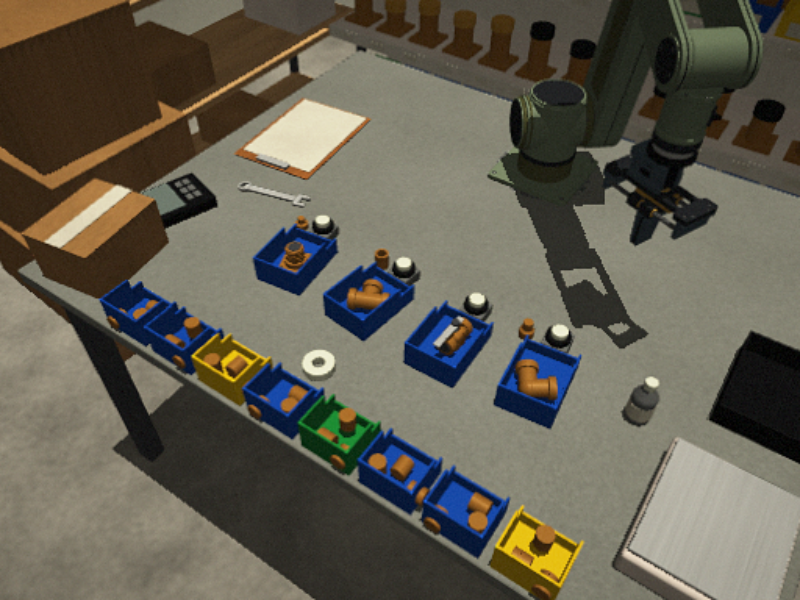

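All four buttons are up, everything sits where it did, and the gripper hangs free at upper right around (660,190).

```bash
python3 -c "
from workcell import env
print(env.job_done())"
```

```text
the job is handed in; nothing more can be done
None
```

I pressed the tee bin's button fully down and released it, then did the same with the elbow bin's button, and handed the job in at about 14 s.

- **Presses:** both caps bottomed out. The tee stopped at z = 42.1 mm with 13.9 N upward on the tool, and the elbow at z = 42.2 mm with 12.5 N. Total tool force was about 15 N at most, well under the 30 N limit.
- **Last checks:** all four caps measured 50–51 mm high, so they are back up. The before and after scene pictures show no changed pixels around the bins. The only changes near there are the arm and its shadow, to the right of the elbow bin.
- **Arm position:** it finished about 200 mm above the counter with near-zero tool force, touching nothing.

No check failed. The two cameras' button positions disagreed by up to about 2 mm, which is within the stated calibration error.

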